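# Set the slotted fence of a drilling jig to the sample block and clamp it

### The job

Set the drilling jig: push its slotted fence forward along its bolt slots until the sample block in the nest is held snugly, without gaps, between the fence and the stop screw behind the block, and keep it pressed there for a moment with a gentle but definite push (about 8 N on the block; more than 15 N would mark it). Then turn the black T-handle of the clamp screw clockwise until it is tight against its stop, and let go. Leave the sample block standing in its nest and do not disturb the other things on the bench.

Things in the scene. Friction and masses are not known exactly. Their poses are not given: they have to be found in the camera images.
- jig: drilling jig fixed to the bench: flat dark steel base plate 320 x 200 x 12 mm. Origin: centre of its underside, on the bench. +x is the way the fence slides forward (towards the nest), +y to the left of that, z up. A low hex bolt (head 18 mm wide, top 29 mm above the bench) stands in the fence's left slot at jig x = -55, y = +60 mm; the clamp screw in the right slot at x = -55, y = -60 mm
- fence: fence: aluminium angle that slides only along the jig's x (80 mm of travel, friction 4 N plus 15 N per m/s; stays where left). Upright plate across the jig, 10 mm thick, 160 mm wide, top 48 mm above the bench; behind it a foot plate 130 mm long with two slots, top 20 mm above the bench. Origin: middle of the lower edge of the upright's front face, 12 mm above the bench; axes as the jig's
- fence_back (a point): a good place to push the fence forward: a point on the rear side of its upright, 15 mm left of its middle, 38 mm above the bench (fence x = -10, y = 15, z = 26 mm); axes as the jig's
- fence_face (a point): a point on the flat front side of the fence's upright, right behind the middle of the nest: 42 mm right of the fence's middle, 30 mm above the bench; axes as the jig's. This face meets the sample block
- nest: steel nest on the jig's front part, at a different place along the jig each time: back wall 56 mm wide, 14 mm thick, 26 mm high, side cheeks 16 mm high, 31 mm apart, reaching 26 mm towards the fence. A rigid stop screw (pad 16 mm across) stands out of the wall, hidden behind the block, by an unknown 2 to 12 mm. Origin: middle of the wall's front face at the jig's top; axes as the jig's
- sample: sample block: loose plain aluminium block, 30 mm along the jig's x, 28 mm wide, 32 mm high, 60 to 100 g, standing between the nest's cheeks, 12 to 15 mm in front of the back wall and 0 to 12 mm in front of the stop screw's pad. The fence pushes it back (under 1 N) until it meets the pad; only the rising force tells. More than 15 N between fence and block marks it. Origin: centre of its underside
- clamp (a joint): turning angle of the clamp screw, rad: 0 loose, grows clockwise seen from above, hard stop (tight) at 1.4. It starts between 0 and 0.5 and stays where it is left; it takes about 0.12 to 0.17 N m to turn. Once tightened do not turn it back. It does not move along with the fence
- clamp_grip (a point): centre of the clamp screw's black T-handle, on its turning axis, 73 mm above the bench. The handle is a bar 56 mm long (this point's x axis), 14 mm wide (its y axis) and 28 mm high (59 to 87 mm above the bench), on a thin stem; it is higher than all else on the jig
- spare_a: bystander: loose aluminium block 30 x 60 x 22 mm lying on the jig's front left corner; origin at the centre of its underside
- spare_b: bystander: loose aluminium block 26 x 60 x 22 mm on the bench to the left; origin at the centre of its underside
- tin: bystander: round tin, 76 mm across, 85 mm high, on the bench to the right; origin at the centre of its underside
- scraper: bystander: steel rod scraper, 210 mm long, 10 mm thick, lying on the bench to the right; origin near its middle
- brush: bystander: small brush 170 mm long lying on the bench to the left; origin near its middle
- hinge: bystander: small brass angle 50 x 27 x 22 mm on the bench to the right; origin near its corner edge
- punch: bystander: dark steel stepped punch, 60 mm across, 75 mm high, standing on the bench to the left; origin at the centre of its underside
There are look-alikes about, which are no part of the job. Leave any green look-alike of the sample alone.

How it is judged (in metres and radians):
On the way, in this order (a step that is already met when the one before it is completed fails the run):
1. the fence presses the sample block, standing still, against the stop screw with more than 4 N for 0.3 s (contact force between fence and sample above 4 N and linear speed of sample below 0.004 m/s and x of fence_face in the frame of sample above -0.0165 m and x of sample in the frame of nest above -0.029 m), for 0.3 s.
2. the clamp screw is turned clockwise past 1.25 rad (stop at 1.4) with the fence still against the block (value of joint clamp above 1.25 rad and x of fence_face in the frame of sample above -0.0165 m and x of sample in the frame of nest above -0.029 m), for 0.2 s.
At the end, for the whole second after the job is handed in: The fence's face is within 1.5 mm of the sample block, the block stands upright at rest in the nest, its back no more than 14 mm from the nest's back wall, the clamp is past 1.25 rad, and the robot has let go (all of step 2 and z of sample in the frame of nest below 0.004 m and angle between sample's own z axis and vertical below 0.1 rad and linear speed of sample below 0.02 m/s); the robot touches nothing.
It fails at once if the fence squeezes the sample block with more than 15 N (contact force between fence and sample above 15 N).
It fails at once if the sample block is lifted or tipped out of its nest (z of sample in the frame of nest above 0.012 m or angle between sample's own z axis and vertical above 0.3 rad).
It fails at once if a bystander is moved by more than 30 mm (distance of any of spare_a, spare_b, tin, scraper, brush, hinge, punch from where it was at the start of the episode above 0.03 m).
It also fails if it takes over 67 s, if anything falls off the work surface, if the arm or the gripper's body presses on something with over 40 N, if the wrist force passes 120 N, or if a joint passes its speed limit or range.

### The arm

A 6-joint arm with a two-finger parallel gripper is mounted at the origin on the work surface. World frame = base frame: x ahead of the robot, y to its left, z up, the work surface at z = 0. Lengths are in mm, angles in rad, forces in N, time in s.
With the tool pointing down it reaches from about 350 to 875 mm from the base axis. Payload 4.2 kg.
Tool frame: the origin (TCP) lies on the mounting face of the last link; the fingertips stand 173 mm ahead of it and the grasp point (between the pads) lies 155 mm ahead of it; z points along the fingers, y is the line along which they close (so a half turn about z gives the same grasp; the last joint's range is limited). The gripper opens to 85 mm and grips with 20 to 120 N. Pads are 22 mm wide; open, the fingers measure 114 mm over their backs; the gripper's body (76 mm by 85 mm) begins 54 mm behind the grasp point. The pads swing forward as they close: fully open they stand 13 mm farther back than shut.
Start: joints at [-0.886, 0.385, 0.008, 0, -1.194, -0.259], TCP at [258.169, -569.165, 404.712] pointing down, gripper open.
Joint ranges: [-3.14, 3.14], [-1.21, 2.06], [-1.07, 1.41], [-3.16, 2.05], [-2.99, -0.16], [-3.1, 3.1]. Speed limits (rad/s): [2.79, 2.79, 3.14, 3.14, 3.14, 3.14].

### API

Orientations are given as a unit quaternion [x, y, z, w].
In Python, from bench import arm gives the robot as it stands.
- The arm moves only by the tool carry_out, never from a script. Its argument "rows" is a list of rows, each a list of 7 numbers: the shift along the tool's x, y, z as a fraction of full scale, then the turn, a rotation vector about the tool's x, y, z as a fraction of full scale, then the opening, from -1 (shut) to 1 (fully open). A call has 1 to 12 rows; each row is the pose to reach, as a shift and turn from the pose commanded when the call began, along the tool's axes at that moment, turning the shorter way round; what a row does not reach only later rows make up. Full scale, the value 1, is 20 cm for a shift and pi rad for a turn. A row lasts 1/8 s, in which the tool goes at most 62.5 mm and 10.7 degrees, less where a joint would pass 70% of its speed; a pose out of reach is approached as far as the arm can. A call with a number of a shift or a turn outside -1 to 1 is refused whole. A call with a gripper value outside its range is refused whole. The fingers move at their own pace and stop on an object; the grip force is fixed at half the most. Time passes only in rows, so rows that repeat a pose let the fingers close. It gives the time, the measured TCP pose, the force, the opening and the grip force at its end, in the units of the state.
- arm.read_state(): the state, without advancing time (a new reading comes with each control period).
- arm.get_image(name): name is "scene" or "top" or "wrist"; returns (picture, depth): 384x512x3 uint8, red, green, blue; 384x512 float32, mm along the optical axis (not along the pixel's ray), 0 where there is no reading.
- arm.calibration(name): a dict with "mtx" (3x3 intrinsics, pixels), "cam_to_world" (4x4, takes a point from camera to world coordinates). Camera axes: x right, y up, looking along -z (the intrinsics and any distortion apply to the point x, -y, -z); pixel columns grow to the right and rows downward; lengths in mm; the calibration is good to about 2 mm. A picture is of the moment at which its call begins: read the wrist's pose just before it. calibration takes no time and is no camera call; for the wrist camera it gives the pose at the moment of the call.
- arm.job_done(): hands the job in; it is judged then, once.
The state is a dict: "clock": time; "joints": joint angles; "joint_vel": joint speeds; "joint_efforts": joint torques, N m; "position": TCP position; "ee_rot": TCP orientation; "contact_force": force on the tool from outside, world axes, zero at the start; "wrist_torque": the same for the moment, N m; "gripper_width": finger opening in mm; "grasp_force": force on a finger pad.
Only numpy, scipy, OpenCV 4.12 (cv2) and the standard library are available. Lean on these libraries where they do the work, as an engineer would, in place of code of your own. Each camera call takes 0.05 s, during which the arm holds its last target. There are 200 camera calls.

## Working session

There is one attempt and no reset: what is moved stays moved. The work goes in short steps, Python scripts to look and compute and a tool call to move; the robot and the scene stay as the last step left them, time stands still between calls to the robot, and variables do not carry over. Pictures are saved under pics/ and viewed, at most 10 in all, crops included, and the job is handed in when it is done.

Besides the shell and the picture viewer there is one more tool, called after ">>>" as name(argument=value, ...) on one line, values as JSON. carry_out: Moves the arm, as the interface text tells. Its arguments: {"type":"object","properties":{"rows":{"type":"array"}},"required":["rows"]}

```bash
mkdir -p pics; ls; python3 - <<'E'
from bench import arm
import cv2,numpy as np
s=arm.read_state(); print({k:np.round(v,3) for k,v in s.items()})
for n in("scene","top"):
    p,d=arm.get_image(n); c=arm.calibration(n)
    np.savez(f"{n}.npz",p=p,d=d,mtx=c["mtx"],T=c["cam_to_world"])
    cv2.imwrite(f"pics/{n}0.png",p[:,:,::-1]); print(n,np.round(c["mtx"],1).tolist(),np.round(c["cam_to_world"],3).tolist(),list(c))
E
```

```text
pics
{'clock': np.float64(0.0), 'joints': array([-8.860e-01,  3.860e-01,  7.000e-03, -1.000e-03, -1.194e+00,
       -2.590e-01]), 'joint_vel': array([-0.   , -0.001, -0.002, -0.002, -0.002,  0.001]), 'joint_efforts': array([-1.0000e-03, -3.9229e+01,  1.8839e+01,  4.1860e+00, -5.0000e-03,
       -0.0000e+00]), 'position': array([ 258.097, -568.993,  403.612]), 'ee_rot': array([-0.211,  0.977,  0.001, -0.   ]), 'contact_force': array([ 0.023, -0.123,  0.31 ]), 'wrist_torque': array([0.   , 0.012, 0.003]), 'grasp_force': np.float64(0.0), 'gripper_width': np.float64(85.343)}
scene [[403.5, 0.0, 250.5], [0.0, 403.5, 196.9], [0.0, 0.0, 1.0]] [[0.308, -0.637, 0.707, 1297.292], [0.951, 0.216, -0.22, -237.626], [-0.013, 0.74, 0.672, 830.661], [0.0, 0.0, 0.0, 1.0]] ['mtx', 'cam_to_world']
top [[380.0, 0.0, 257.3], [0.0, 380.0, 190.7], [0.0, 0.0, 1.0]] [[-0.008, 0.991, -0.136, 365.997], [-1.0, -0.008, 0.002, 34.585], [0.001, 0.137, 0.991, 1255.886], [0.0, 0.0, 0.0, 1.0]] ['mtx', 'cam_to_world']
```

View pics/top0.png

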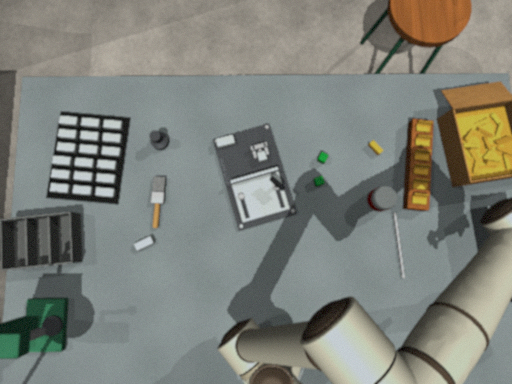

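View pics/scene0.png

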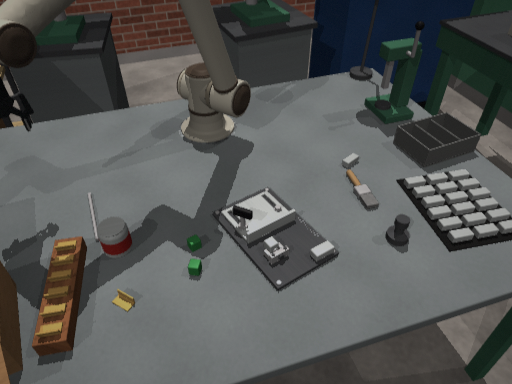

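The top view shows the jig around (215-297, 123-230), with the fence in its lower (robot-side) half, the black T-handle near (278,181), the nest and sample near (260,150), and spare_a at (225,140). Two green look-alikes stand to the right at (323,156) and (319,181). The scene view shows the handle at (243,212) and the nest at (274,248).

```bash
cat > h.py <<'E'
import numpy as np, cv2
def cloud(d,K,T):
    v,u=np.indices(d.shape); x=(u-K[0,2])/K[0,0]*d; y=(v-K[1,2])/K[1,1]*d
    P=np.stack([x,-y,-d,np.ones_like(d)],-1)@T.T
    return P[...,:3]
def ray(u,v,z,K,T):
    r=T[:3,:3]@np.array([(u-K[0,2])/K[0,0],-(v-K[1,2])/K[1,1],-1]); o=T[:3,3]
    return o+r*(z-o[2])/r[2]
E
python3 - <<'E'
from h import *
for n,b in(("top",(205,115,305,237)),("scene",(210,180,345,290))):
    f=np.load(n+".npz"); p,d,K,T=f["p"],f["d"],f["mtx"],f["T"]; P=cloud(d,K,T)
    x0,y0,x1,y1=b
    c=p[y0:y1,x0:x1,::-1]; cv2.imwrite(f"pics/{n}1.png",cv2.resize(c,None,fx=4.4,fy=4.4,interpolation=cv2.INTER_CUBIC)) 
    Q=P[y0:y1,x0:x1]; m=Q[...,2]
    jig=(m>6)&(m<120); 
    k=cv2.morphologyEx(jig.astype(np.uint8),cv2.MORPH_OPEN,np.ones((3,3)))
    xy=Q[k>0][:,:2].astype(np.float32); print(n,"bench z",np.median(m[~jig]),"rect",cv2.minAreaRect(xy),cv2.boxPoints(cv2.minAreaRect(xy)).round())
    h=(m>62)&(m<100); print("handle pts",h.sum(),Q[h].mean(0).round(1),Q[h].max(0).round())
    dark=(c.max(2)<40)&(m>15); print("dark",dark.sum(),np.argwhere(dark).mean(0)[::-1]+[x0,y0],Q[dark].mean(0).round(1))
E
```

```text
top bench z -0.7594374045580707 rect ((589.54248046875, 43.299476623535156), (319.99053955078125, 199.78866577148438), 16.10970687866211) [[408.  95.]
 [464. -97.]
 [771.  -8.]
 [716. 184.]]
handle pts 95 [551.9 -29.3  82.5] [574.  -7.  90.]
dark 17 [278.11764706 183.94117647] [548.1 -32.4  84.9]
scene bench z 2.3107146180876725 rect ((586.0037841796875, 41.22740936279297), (329.47174072265625, 201.68484497070312), 15.829200744628906) [[ 400.   93.]
 [ 455. -101.]
 [ 772.  -11.]
 [ 717.  183.]]
handle pts 191 [557.6 -30.9  80.4] [576.  -7.  92.]
dark 229 [257.94759825 227.54148472] [596.7  -1.   49.8]
```

View pics/top1.png

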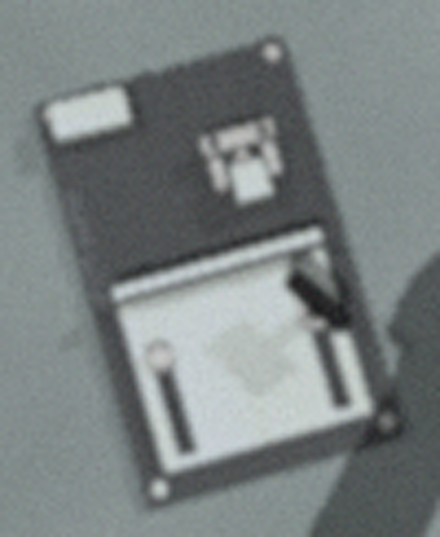

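The top crop shows the plate at 4.4x from offset (205,115). The T-handle bar runs from (295,270) to (345,325), the fence's upright is a white band from (115,295) to (323,235), and the sample is at (253,180) in the nest. It is the only block between cheeks, and the green blocks lie off the jig. The plate rectangle (320 x 200) and the handle position both match the text.

```bash
cat >> h.py <<'E'
from scipy.spatial.transform import Rotation as R
C=np.array([588.5,42.5]); Y=np.deg2rad(16.1)
def tojig(P): 
    c,s=np.cos(Y),np.sin(Y); q=P[...,:2]-C
    return np.concatenate([q@np.array([[c,-s],[s,c]]),P[...,2:]],-1)
def toworld(x,y): 
    c,s=np.cos(Y),np.sin(Y); return C+[c*x-s*y,s*x+c*y]
def move(s,tgt,psi):  # rows values for target TCP xyz & tool-x yaw (deg), tool down, from state pose
    R0=R.from_quat(s["ee_rot"]); p=np.deg2rad(psi)
    Rt=R.from_matrix(np.array([[np.cos(p),np.sin(p),0],[np.sin(p),-np.cos(p),0],[0,0,-1]]))
    return np.round(np.r_[R0.inv().apply(np.array(tgt)-s["position"])/200,(R0.inv()*Rt).as_rotvec()/np.pi],3)
E
python3 - <<'E'
from h import *
from bench import arm
f=np.load("top.npz"); J=tojig(cloud(f["d"],f["mtx"],f["T"]))
m=(J[...,2]>38)&(J[...,2]<58)&(abs(J[...,1])<85)&(abs(J[...,0])<80)
for y in range(-80,81,20):
    k=m&(abs(J[...,1]-y)<10)&(J[...,0]<J[m][:,0].max())
    if k.sum(): print(y,k.sum(),J[k].min(0).round(),J[k].max(0).round())
k=(J[...,2]>16)&(J[...,0]>20)&(J[...,0]<110)&(J[...,1]<20)&(J[...,1]>-90); print("nest",J[k].min(0).round(),J[k].max(0).round())
s=arm.read_state()
t=np.r_[toworld(-75,15),330]; print(t, move(s,t,-163.9))
t=np.r_[toworld(-75,15),330]; print(t, move(s,t,-163.9+360-180))
E
```

```text
-80 9 [ -8. -79.  44.] [  1. -71.  51.]
-60 37 [-59. -70.  38.] [ 64. -50.  51.]
-40 74 [ -7. -50.  38.] [ 66. -30.  50.]
-20 30 [ -8. -30.  38.] [ 63. -10.  51.]
0 19 [-7. -9. 42.] [ 2. 10. 50.]
20 21 [-7. 11. 41.] [ 2. 29. 50.]
40 24 [-8. 30. 39.] [ 3. 50. 50.]
60 22 [-8. 51. 39.] [ 2. 70. 50.]
80 10 [-8. 70. 41.] [ 2. 79. 52.]
nest [ 24. -74.  16.] [106.   6.  47.]
[512.28184364  36.11308831 330.        ] [-2.407e+00  2.230e+00  3.730e-01  1.000e-03 -0.000e+00  4.600e-02]
[512.28184364  36.11308831 330.        ] [-2.407e+00  2.230e+00  3.730e-01  0.000e+00  1.000e-03 -9.540e-01]
```

>>> carry_out(rows=[[-0.25,0.23,0,0,0,0,-1],[-0.5,0.46,0,0,0,0,-1],[-0.75,0.69,0,0,0,0,-1],[-0.95,0.88,0,0,0,0,-1],[-0.95,0.88,0,0,0,0,-1]])

```text
clock: 0.72
position: [359.2, -327.6, 404.8]
ee_rot: [-0.214, 0.977, 0.0, 0.0]
contact_force: [-0.0, 0.2, 0.3]
gripper_width: 0.2
grasp_force: 0.0
```

>>> carry_out(rows=[[-0.25,0.23,0,0,0,0,-1],[-0.5,0.46,0,0,0,0,-1],[-0.75,0.69,0,0,0,0,-1],[-0.95,0.88,0,0,0,0,-1],[-0.95,0.88,0,0,0,0,-1]])

```text
clock: 1.35
position: [460.1, -89.4, 404.5]
ee_rot: [-0.213, 0.977, 0.0, -0.0]
contact_force: [0.0, -0.8, -1.3]
gripper_width: -0.3
grasp_force: 0.0
```

```bash
python3 - <<'E'
from h import *
from bench import arm
s=arm.read_state(); print(s["position"],s["joints"].round(2),s["gripper_width"],s["contact_force"])
t=np.r_[toworld(-75,15),330]; print(t, move(s,t,-163.9))
E
```

```text
[460.08926607 -89.35398086 404.48538738] [ 0.16  0.12 -0.36 -0.   -1.1  -1.3 ] -0.2862371213255705 [ 0.01097733 -0.80441631 -1.30119455]
[512.28184364  36.11308831 330.        ] [-0.499  0.462  0.372  0.    -0.     0.047]
```

>>> carry_out(rows=[[-0.25,0.23,0.1,0,0,0.047,-1],[-0.5,0.462,0.2,0,0,0.047,-1],[-0.5,0.462,0.372,0,0,0.047,-1],[-0.5,0.462,0.372,0,0,0.047,-1]])

```text
clock: 1.85
position: [511.4, 33.5, 327.1]
ee_rot: [-0.139, 0.99, -0.001, -0.004]
contact_force: [-0.2, -0.1, -0.4]
gripper_width: -0.2
grasp_force: 0.0
```

```bash
python3 - <<'E'
from h import *
from bench import arm
s=arm.read_state(); print(s["position"],s["joints"].round(2),s["contact_force"])
c=arm.calibration("wrist"); p,d=arm.get_image("wrist"); np.savez("wrist1.npz",p=p,d=d,mtx=c["mtx"],T=c["cam_to_world"]); print(c["cam_to_world"].round(2))
cv2.imwrite("pics/w1.png",p[:,:,::-1])
E
```

```text
[511.3686164   33.48079371 327.11104539] [ 0.38  0.27 -0.37 -0.   -0.93 -1.67] [-0.20113205 -0.08206129 -0.38699623]
[[-2.8000e-01 -9.3000e-01 -2.4000e-01  4.4755e+02]
 [ 9.6000e-01 -2.7000e-01 -7.0000e-02  1.6000e+01]
 [ 0.0000e+00 -2.5000e-01  9.7000e-01  2.9678e+02]
 [ 0.0000e+00  0.0000e+00  0.0000e+00  1.0000e+00]]
```

View pics/w1.png

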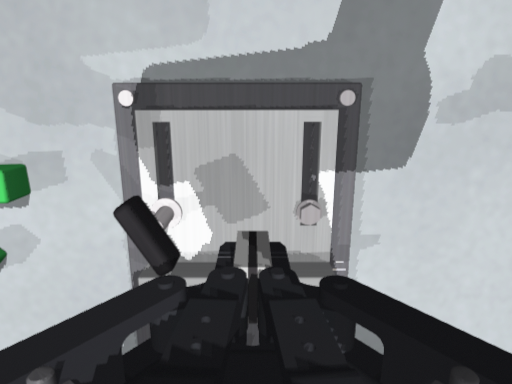

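The wrist view looks back along the jig. The black T-handle is at (147,235), the hex bolt head at (310,213), and the plate screws at (126,98) and (348,98). The closed fingers come in at (255,260), above the fence upright.

```bash
cat >> h.py <<'E'
def handle(f,zmin=66):
    p,d,K,T=f["p"],f["d"],f["mtx"],f["T"]; P=cloud(d,K,T)
    q=toworld(-55,-60); m=(P[...,2]>zmin)&(P[...,2]<100)&(np.hypot(P[...,0]-q[0],P[...,1]-q[1])<45)&(p.max(2)<70)
    n,l,st,_=cv2.connectedComponentsWithStats(m.astype(np.uint8)); l=l==1+st[1:,4].argmax()
    X=P[l]; top=X[X[:,2]>np.percentile(X[:,2],90)-5]
    return cv2.minAreaRect(top[:,:2].astype(np.float32)),np.percentile(X[:,2],95),len(top)
E
python3 - <<'E'
from h import *
from bench import arm
f=np.load("wrist1.npz"); K,T=f["mtx"],f["T"]
print("handle",handle(f), "expect",toworld(-55,-60))
for u,v,z in((310,213,29),(126,98,14),(348,98,14),(147,235,87)):
    print((u,v),tojig(ray(u,v,z,K,T)).round(1))
P=tojig(cloud(f["d"],K,T))
for v,u in((213,310),(180,200),(100,255)): print(P[v,u].round(1))
s=arm.read_state(); t=np.r_[toworld(-45,15),205]; print(s["position"],move(s,t,-163.9)); t=np.r_[toworld(-45,15),235]; print(move(s,t,-163.9))
E
```

```text
handle (((551.6844482421875, -28.4246883392334), (55.3226432800293, 14.311908721923828), 46.764102935791016), np.float64(87.02386470200655), 1626) expect [552.29602572 -30.39905518]
(310, 213) [-55.6  61.   29. ]
(126, 98) [-147.2  -86.7   14. ]
(348, 98) [-146.8   90.1   14. ]
(147, 235) [-59.7 -55.2  87. ]
[-55.7  60.9  29.3]
[-81.4 -29.6  19.4]
[-145.4   16.    11.9]
[511.78357431  33.00814093 329.16777395] [-0.159  0.015  0.62  -0.    -0.001 -0.001]
[-0.159  0.015  0.47  -0.    -0.001 -0.001]
```

>>> carry_out(rows=[[-0.16,0.015,0.1,0,0,0,-1],[-0.16,0.015,0.3,0,0,0,-1],[-0.16,0.015,0.47,0,0,0,-1],[-0.16,0.015,0.58,0,0,0,-1],[-0.16,0.015,0.615,0,0,0,-1],[-0.16,0.015,0.615,0,0,0,-1],[-0.16,0.015,0.615,0,0,0,-1]])

```text
clock: 2.78
position: [542.3, 45.3, 208.8]
ee_rot: [-0.139, 0.99, 0.0, 0.001]
contact_force: [0.2, 0.4, 0.0]
gripper_width: 0.5
grasp_force: 0.0
```

```bash
python3 - <<'E'
from h import *
from bench import arm
s=arm.read_state(); print(tojig(s["position"]),s["contact_force"],s["ee_rot"])
c=arm.calibration("wrist"); p,d=arm.get_image("wrist"); np.savez("wrist2.npz",p=p,d=d,mtx=c["mtx"],T=c["cam_to_world"])
p2,d2=arm.get_image("top"); g=cv2.resize(p2[115:237,205:305],None,fx=3.15,fy=3.15); 
cv2.imwrite("pics/w2.png",np.hstack([cv2.resize(p,(450,384)),g[:384]])[:,:,::-1])
f=np.load("top.npz"); J=tojig(cloud(d2,f["mtx"],f["T"])); k=(J[...,2]>40)&(J[...,2]<58)&(J[...,1]>-80)&(J[...,1]<80)&(J[...,0]>-10)&(J[...,0]<30); print("fence",J[k].min(0),J[k].max(0))
# nest/sample
k=(J[...,2]>38)&(J[...,0]>20)&(J[...,0]<110)&(J[...,1]<0)&(J[...,1]>-90); print("sample top",k.sum(),J[k].min(0).round(1),J[k].max(0).round(1),J[k].mean(0))
E
```

```text
[-43.63602045  15.50567442 208.84658714] [0.1952534  0.44337407 0.04594227] [-1.38532326e-01  9.90356806e-01  2.23255882e-04  1.46347215e-03]
fence [ -7.88749061 -79.44136429  41.38313718] [  2.71267036 -51.98894223  51.96367413]
sample top 46 [ 45.9 -69.   38. ] [ 92.8 -17.   48.1] [ 75.05272611 -43.90273446  41.14677645]
```

View pics/w2.png

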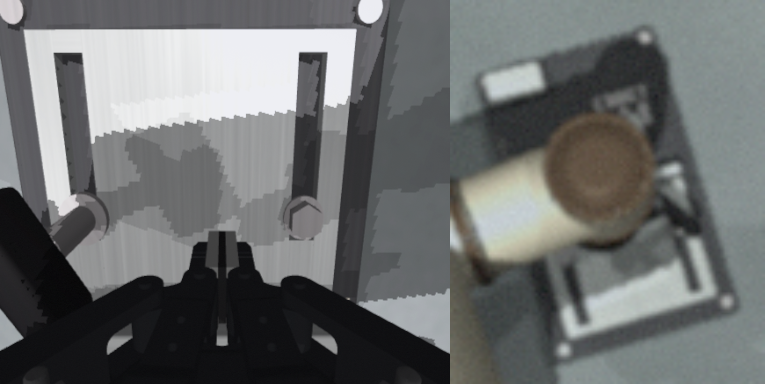

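The fingers hang behind the upright, between the handle and the bolt at wrist-view (225,240), with clear space ahead. I'll advance to contact and then go on slowly.

>>> carry_out(rows=[[-0.03,0,0.02,0,0,0,-1],[-0.06,0,0.02,0,0,0,-1],[-0.09,0,0.02,0,0,0,-1],[-0.1,0,0.02,0,0,0,-1],[-0.11,0,0.02,0,0,0,-1],[-0.12,0,0.02,0,0,0,-1],[-0.13,0,0.02,0,0,0,-1],[-0.14,0,0.02,0,0,0,-1],[-0.15,0,0.02,0,0,0,-1],[-0.16,0,0.02,0,0,0,-1],[-0.17,0,0.02,0,0,0,-1]])

```text
clock: 4.25
position: [574.1, 54.7, 203.0]
ee_rot: [-0.139, 0.99, -0.0, -0.001]
contact_force: [-3.1, -1.3, 1.1]
gripper_width: 0.1
grasp_force: 2.1
```

```bash
cat > st.py <<'E'
from h import *
from bench import arm
s=arm.read_state(); F=s["contact_force"]; print(s["clock"],tojig(s["position"]).round(2),"Fjig",(F[0]*np.cos(Y)+F[1]*np.sin(Y)).round(2),(-F[0]*np.sin(Y)+F[1]*np.cos(Y)).round(2),F[2].round(2))
E
python3 st.py
```

```text
4.25 [-10.44  15.68 203.01] Fjig -3.39 -0.41 1.1
```

>>> carry_out(rows=[[-0.01,0,0,0,0,0,-1],[-0.02,0,0,0,0,0,-1],[-0.03,0,0,0,0,0,-1],[-0.04,0,0,0,0,0,-1],[-0.05,0,0,0,0,0,-1],[-0.06,0,0,0,0,0,-1],[-0.065,0,0,0,0,0,-1],[-0.07,0,0,0,0,0,-1],[-0.075,0,0,0,0,0,-1],[-0.08,0,0,0,0,0,-1]])

```text
clock: 5.5
position: [589.8, 59.2, 203.2]
ee_rot: [-0.139, 0.99, 0.0, -0.0]
contact_force: [-4.7, -1.5, -2.9]
gripper_width: -0.2
grasp_force: 2.1
```

```bash
python3 st.py; python3 - <<'E'
from h import *
f=np.load("top.npz"); J=tojig(cloud(f["d"],f["mtx"],f["T"]))
for y in range(-62,-20,3):
    k=(abs(J[...,1]-y)<1.5)&(J[...,0]>20)&(J[...,0]<115); o=np.argsort(J[k][:,0]); print(y,[(int(a),int(b)) for a,_,b in J[k][o]])
E
```

```text
5.5 [  5.84  15.71 203.23] Fjig -4.91 -0.19 -2.88
-62 [(22, 10), (26, 8), (33, 11), (36, 11), (39, 10), (43, 14), (47, 10), (51, 8), (54, 10), (55, 23), (57, 26), (61, 26), (64, 26), (68, 28), (71, 26), (74, 29), (79, 26), (80, 34), (82, 38), (85, 39), (92, 41), (102, 8), (102, 18), (108, 11), (113, 6)]
-59 [(24, 6), (26, 10), (29, 11), (34, 9), (37, 9), (40, 11), (44, 11), (48, 11), (50, 16), (57, 30), (61, 26), (65, 26), (68, 30), (72, 27), (75, 28), (81, 35), (83, 38), (86, 42), (89, 42), (92, 35), (102, 9), (104, 16), (108, 13), (113, 9)]
-56 [(20, 11), (23, 14), (27, 10), (30, 11), (34, 12), (38, 9), (42, 7), (48, 42), (55, 26), (65, 29), (73, 11), (77, 12), (77, 23), (79, 30), (81, 37), (84, 40), (86, 43), (107, 9), (108, 15)]
-53 [(21, 10), (24, 14), (29, 8), (31, 12), (35, 13), (37, 36), (37, 18), (38, 43), (42, 44), (45, 43), (49, 44), (52, 43), (55, 45), (58, 45), (63, 41), (74, 12), (77, 13), (79, 17), (82, 37), (85, 37), (89, 37), (92, 38), (94, 34), (102, 12), (107, 10), (111, 8), (113, 12)]
-50 [(22, 7), (26, 11), (28, 17), (32, 10), (37, 10), (37, 24), (40, 41), (44, 3
[... 1790 characters left out ...]
8), (53, 38), (55, 44), (61, 39), (63, 43), (67, 38), (72, 7), (75, 7), (78, 9), (80, 31), (81, 12), (82, 37), (85, 41), (90, 33), (92, 36), (94, 33), (103, 10), (108, 9), (110, 13)]
-26 [(22, 7), (26, 10), (28, 14), (32, 12), (35, 13), (40, 10), (43, 13), (46, 28), (47, 10), (47, 38), (50, 14), (53, 14), (57, 13), (57, 39), (59, 19), (61, 26), (64, 29), (75, 29), (80, 20), (80, 33), (84, 33), (85, 42), (88, 42), (101, 9), (104, 10), (108, 9), (112, 8)]
-23 [(20, 9), (23, 11), (31, 8), (34, 8), (37, 9), (40, 13), (44, 11), (48, 10), (51, 14), (55, 10), (55, 24), (56, 33), (62, 25), (66, 24), (68, 28), (72, 27), (76, 26), (80, 23), (80, 35), (87, 40), (90, 41), (102, 9), (104, 14), (112, 12)]
```

>>> carry_out(rows=[[-0.005,0,0,0,0,0,-1],[-0.01,0,0,0,0,0,-1],[-0.015,0,0,0,0,0,-1],[-0.02,0,0,0,0,0,-1],[-0.025,0,0,0,0,0,-1],[-0.03,0,0,0,0,0,-1],[-0.0325,0,0,0,0,0,-1],[-0.035,0,0,0,0,0,-1],[-0.0375,0,0,0,0,0,-1],[-0.04,0,0,0,0,0,-1]])

```text
clock: 6.75
position: [597.5, 61.5, 203.3]
ee_rot: [-0.139, 0.99, 0.0, 0.0]
contact_force: [-4.5, -1.4, -2.0]
gripper_width: -0.3
grasp_force: 2.0
```

```bash
python3 st.py
```

```text
6.75 [ 13.91  15.71 203.35] Fjig -4.75 -0.07 -1.98
```

>>> carry_out(rows=[[-0.0015,0,0,0,0,0,-1],[-0.003,0,0,0,0,0,-1],[-0.0045,0,0,0,0,0,-1],[-0.006,0,0,0,0,0,-1]])

```text
clock: 7.25
position: [598.7, 61.8, 203.3]
ee_rot: [-0.139, 0.99, 0.0, 0.0]
contact_force: [-4.2, 0.2, -3.3]
gripper_width: 0.3
grasp_force: 2.0
```

>>> carry_out(rows=[[-0.0015,0,0,0,0,0,-1],[-0.003,0,0,0,0,0,-1],[-0.0045,0,0,0,0,0,-1],[-0.006,0,0,0,0,0,-1]])

```text
clock: 7.75
position: [599.8, 62.1, 203.3]
ee_rot: [-0.139, 0.99, 0.0, 0.0]
contact_force: [-4.8, -1.3, -2.4]
gripper_width: 0.1
grasp_force: 2.0
```

>>> carry_out(rows=[[-0.0015,0,0,0,0,0,-1],[-0.003,0,0,0,0,0,-1],[-0.0045,0,0,0,0,0,-1],[-0.006,0,0,0,0,0,-1]])

```text
clock: 8.25
position: [600.9, 62.4, 203.3]
ee_rot: [-0.139, 0.99, 0.0, -0.0]
contact_force: [-5.0, -0.6, -2.4]
gripper_width: 0.1
grasp_force: 2.2
```

>>> carry_out(rows=[[-0.0015,0,0,0,0,0,-1],[-0.003,0,0,0,0,0,-1],[-0.0045,0,0,0,0,0,-1],[-0.006,0,0,0,0,0,-1]])

```text
clock: 8.75
position: [602.1, 62.7, 203.3]
ee_rot: [-0.139, 0.99, 0.0, 0.0]
contact_force: [-4.9, -0.4, -1.8]
gripper_width: -0.1
grasp_force: 2.2
```

>>> carry_out(rows=[[-0.0015,0,0,0,0,0,-1],[-0.003,0,0,0,0,0,-1],[-0.0045,0,0,0,0,0,-1],[-0.006,0,0,0,0,0,-1]])

```text
clock: 9.25
position: [603.2, 63.0, 203.3]
ee_rot: [-0.139, 0.99, -0.0, -0.0]
contact_force: [-5.2, -0.6, -1.0]
gripper_width: 0.2
grasp_force: 2.5
```

>>> carry_out(rows=[[-0.0015,0,0,0,0,0,-1],[-0.003,0,0,0,0,0,-1],[-0.0045,0,0,0,0,0,-1],[-0.006,0,0,0,0,0,-1]])

```text
clock: 9.75
position: [603.6, 63.2, 203.3]
ee_rot: [-0.139, 0.99, -0.0, -0.001]
contact_force: [-8.2, -0.2, 2.2]
gripper_width: -0.1
grasp_force: 3.8
```

>>> carry_out(rows=[[-0.0015,0,0,0,0,0,-1],[-0.003,0,0,0,0,0,-1],[-0.003,0,0,0,0,0,-1]])

```text
clock: 10.12
position: [603.8, 63.2, 203.3]
ee_rot: [-0.138, 0.99, -0.0, -0.002]
contact_force: [-8.5, -0.3, 2.2]
gripper_width: -0.1
grasp_force: 4.2
```

```bash
python3 st.py
```

```text
10.125 [ 20.47  15.66 203.34] Fjig -8.28 2.1 2.16
```

>>> carry_out(rows=[[-0.0015,0,0,0,0,0,-1],[-0.003,0,0,0,0,0,-1],[-0.003,0,0,0,0,0,-1]])

```text
clock: 10.5
position: [604.0, 63.3, 203.4]
ee_rot: [-0.138, 0.99, -0.0, -0.003]
contact_force: [-8.3, -0.0, 3.0]
gripper_width: -0.1
grasp_force: 4.8
```

```bash
python3 st.py
```

```text
10.5 [ 20.7   15.67 203.35] Fjig -8.0 2.26 2.96
```

>>> carry_out(rows=[[-0.0015,0,0,0,0,0,-1],[-0.003,0,0,0,0,0,-1],[-0.003,0,0,0,0,0,-1],[-0.003,0,0,0,0,0,-1]])

```text
clock: 11.0
position: [604.3, 63.4, 203.4]
ee_rot: [-0.138, 0.99, -0.0, -0.003]
contact_force: [-11.6, 0.2, 4.0]
gripper_width: 0.1
grasp_force: 5.4
```

```bash
python3 st.py
```

```text
11.0 [ 20.93  15.66 203.37] Fjig -11.13 3.44 4.03
```

>>> carry_out(rows=[[-0.0015,0,0,0,0,0,-1],[-0.0015,0,0,0,0,0,-1],[-0.0015,0,0,0,0,0,-1],[-0.0015,0,0,0,0,0,-1],[-0.0015,0,0,0,0,0,-1],[-0.0015,0,0,0,0,0,-1]])

```text
clock: 11.75
position: [604.4, 63.4, 203.4]
ee_rot: [-0.138, 0.99, -0.0, -0.004]
contact_force: [-11.8, -0.8, 3.8]
gripper_width: -0.2
grasp_force: 5.7
```

```bash
python3 st.py
```

```text
11.75 [ 21.04  15.66 203.36] Fjig -11.57 2.49 3.84
```

>>> carry_out(rows=[[-0.0015,0,0,0,0,0,-1],[-0.0015,0,0,0,0,0,-1],[-0.0015,0,0,0,0,0,-1],[-0.0015,0,0,0,0,0,-1],[-0.0015,0,0,0,0,0,-1],[-0.0015,0,0,0,0,0,-1]])

```text
clock: 12.5
position: [604.5, 63.4, 203.3]
ee_rot: [-0.138, 0.99, -0.001, -0.004]
contact_force: [-11.9, 0.6, 5.0]
gripper_width: 0.0
grasp_force: 6.0
```

```bash
python3 st.py
```

```text
12.5 [ 21.13  15.65 203.33] Fjig -11.27 3.92 4.98
```

>>> carry_out(rows=[[0.01,0,0,0,0,0,-1],[0.05,0,0,0,0,0,-1],[0.14,0,0,0,0,0,-1],[0.16,0,0,0,0,0,-1],[0.16,0,-0.2,0,0,0,-1],[0.16,0,-0.45,0,0,0,0],[0.16,0,-0.6,0,0,0,0],[0.16,0,-0.65,0,0,0,0],[0.16,0,-0.65,0,0,0,0],[0.16,0,-0.65,0,0,0,0]])

```text
clock: 13.75
position: [575.7, 55.2, 331.6]
ee_rot: [-0.139, 0.99, -0.0, -0.001]
contact_force: [-0.2, -0.6, 0.3]
gripper_width: 43.2
grasp_force: 0.0
```

```bash
python3 st.py; python3 - <<'E'
from h import *
from bench import arm
s=arm.read_state(); print(s["joints"].round(2))
c=arm.calibration("wrist"); p,d=arm.get_image("wrist"); np.savez("wrist3.npz",p=p,d=d,mtx=c["mtx"],T=c["cam_to_world"])
cv2.imwrite("pics/w3.png",p[:,:,::-1])
(ctr,sz,a),z,n=handle(dict(p=p,d=d,mtx=c["mtx"],T=c["cam_to_world"])); print(ctr,sz,a,z,n)
t=np.r_[ctr,300]; print("guess",move(s,t,46.8-180)); 
E
```

```text
13.75 [ -8.74  15.75 331.64] Fjig -0.38 -0.53 0.32
[ 0.38  0.37 -0.21 -0.   -0.99 -1.67]
(552.4581298828125, -28.640329360961914) (55.76268768310547, 14.162627220153809) 47.24658966064453 87.18308329356898 1905
guess [ 0.227 -0.371  0.159  0.    -0.001 -0.172]
```

View pics/w3.png

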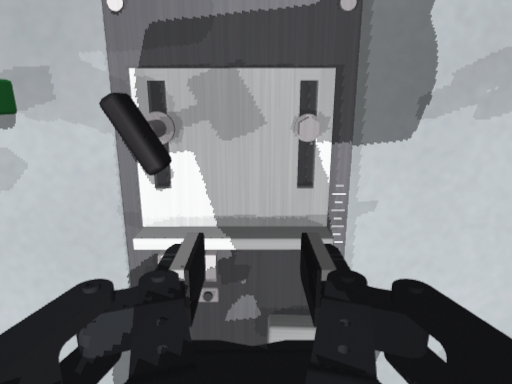

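The wrist view shows the handle at (135,133), unturned, the fence pushed forward with its upright at (235,238), and the nest behind it, partly hidden by the finger. I'll go above the handle and descend.

>>> carry_out(rows=[[0.1,-0.16,0,0,0,-0.05,0],[0.2,-0.32,0.05,0,0,-0.1,0],[0.228,-0.37,0.1,0,0,-0.15,0],[0.228,-0.37,0.16,0,0,-0.172,0],[0.228,-0.37,0.16,0,0,-0.172,0],[0.228,-0.37,0.16,0,0,-0.172,0]])

```text
clock: 14.55
position: [552.6, -28.3, 301.0]
ee_rot: [-0.398, 0.918, -0.0, -0.0]
contact_force: [1.1, -0.9, 1.0]
gripper_width: 42.9
grasp_force: 0.0
```

```bash
python3 st.py; python3 - <<'E'
from h import *
from bench import arm
s=arm.read_state(); print(s["joints"].round(2),s["gripper_width"])
t=np.r_[552.4,-29.2,231]; print(move(s,t,47.2-180))
E
```

```text
14.55 [-54.08 -58.04 301.05] Fjig 0.83 -1.13 0.97
[ 0.24  0.36 -0.31  0.   -0.9  -0.99] 42.92077858011038
[ 0.004 -0.002  0.35   0.    -0.    -0.002]
```

>>> carry_out(rows=[[0.004,-0.002,0.15,0,0,-0.002,0],[0.004,-0.002,0.28,0,0,-0.002,0],[0.004,-0.002,0.35,0,0,-0.002,0],[0.004,-0.002,0.35,0,0,-0.002,0],[0.004,-0.002,0.35,0,0,-0.002,-0.6],[0.004,-0.002,0.35,0,0,-0.002,-1],[0.004,-0.002,0.35,0,0,-0.002,-1],[0.004,-0.002,0.35,0,0,-0.002,-1],[0.004,-0.002,0.35,0,0,-0.002,-1]])

```text
clock: 15.68
position: [553.0, -29.5, 232.7]
ee_rot: [-0.401, 0.916, -0.001, 0.002]
contact_force: [2.4, -5.4, 5.8]
gripper_width: 13.4
grasp_force: 62.2
```

```bash
python3 st.py
```

```text
15.675 [-54.06 -59.3  232.66] Fjig 0.81 -5.88 5.79
```

>>> carry_out(rows=[[0,0,0,0,0,0.04,-1],[0,0,0,0,0,0.08,-1],[0,0,0,0,0,0.12,-1],[0,0,0,0,0,0.16,-1],[0,0,0,0,0,0.2,-1],[0,0,0,0,0,0.24,-1],[0,0,0,0,0,0.27,-1],[0,0,0,0,0,0.27,-1]])

```text
clock: 16.68
position: [553.1, -29.6, 232.7]
ee_rot: [0.012, 1.0, -0.0, 0.002]
contact_force: [3.0, -5.2, 4.9]
gripper_width: 12.7
grasp_force: 62.1
```

```bash
python3 st.py; python3 -c "
from bench import arm
from h import *
s=arm.read_state();print(s['wrist_torque'].round(3),s['joints'].round(2),s['grasp_force'],R.from_quat(s['ee_rot']).as_matrix()[:2,0], np.degrees(np.arctan2(*R.from_quat(s['ee_rot']).as_matrix()[1::-1,0])))"
```

```text
16.675 [-53.99 -59.5  232.65] Fjig 1.42 -5.86 4.92
[-1.472 -0.754 -0.118] [ 0.24  0.45 -0.38  0.   -0.73 -1.84] 62.07335650920868 [-0.99972275  0.0232434 ] 178.66812165485482
```

>>> carry_out(rows=[[0,0,0,0,0,0.02,-1],[0,0,0,0,0,0.04,-1],[0,0,0,0,0,0.06,-1],[0,0,0,0,0,0.06,-1]])

```text
clock: 17.18
position: [553.1, -29.7, 232.6]
ee_rot: [0.106, 0.994, -0.0, 0.002]
contact_force: [3.2, -6.0, 5.0]
gripper_width: 12.7
grasp_force: 62.1
```

```bash
cat >st2.py <<'E'
from bench import arm
from h import *
s=arm.read_state();print(s['contact_force'].round(1),s['wrist_torque'].round(3),s['joints'].round(2)[5],s['grasp_force'], np.degrees(np.arctan2(*R.from_quat(s['ee_rot']).as_matrix()[1::-1,0])))
E
python3 st2.py
```

```text
[ 3.2 -6.   5. ] [-1.593 -0.807 -0.059] -2.02 62.06853747367859 167.88226292502387
```

>>> carry_out(rows=[[0,0,0,0,0,0.02,-1],[0,0,0,0,0,0.04,-1],[0,0,0,0,0,0.06,-1],[0,0,0,0,0,0.06,-1]])

```text
clock: 17.68
position: [553.1, -29.7, 232.7]
ee_rot: [0.199, 0.98, 0.0, 0.002]
contact_force: [2.4, -5.6, 5.1]
gripper_width: 13.3
grasp_force: 62.1
```

```bash
python3 st2.py
```

```text
[ 2.4 -5.6  5.1] [-1.687 -0.815 -0.065] -2.21 62.06563353538513 157.0867307506175
```

>>> carry_out(rows=[[0,0,0,0,0,0.02,-1],[0,0,0,0,0,0.03,-1],[0,0,0,0,0,0.03,-1]])

```text
clock: 18.05
position: [553.3, -29.5, 232.7]
ee_rot: [0.24, 0.971, -0.001, 0.002]
contact_force: [2.2, -5.5, 4.8]
gripper_width: 12.9
grasp_force: 81.5
```

```bash
python3 st2.py
```

```text
[ 2.2 -5.5  4.8] [-1.679 -0.654  2.062] -2.3 81.54458963312209 152.26960445579024
```

The torque jumped to 2 N m at the stop, so the clamp is tight. I'll open and retreat upwards.

>>> carry_out(rows=[[0,0,0,0,0,-0.003,0],[0,0,0,0,0,-0.003,0],[0,0,0,0,0,-0.003,0],[0,0,0,0,0,-0.003,0],[0,0,-0.15,0,0,-0.003,0],[0,0,-0.4,0,0,-0.003,0],[0.2,0,-0.6,0,0,-0.003,0],[0.35,0,-0.6,0,0,0,0],[0.35,0,-0.6,0,0,0,0]])

```text
clock: 19.18
position: [488.9, 4.4, 352.1]
ee_rot: [0.244, 0.97, 0.001, 0.0]
contact_force: [0.3, -0.6, 0.0]
gripper_width: 42.7
grasp_force: 0.0
```

```bash
python3 st.py; python3 - <<'E'
from h import *
from bench import arm
c=arm.calibration("wrist"); p,d=arm.get_image("wrist"); 
print(handle(dict(p=p,d=d,mtx=c["mtx"],T=c["cam_to_world"])))
p2,_=arm.get_image("scene"); g=cv2.resize(p2[180:290,205:345],(400,384),interpolation=cv2.INTER_CUBIC)
cv2.imwrite("pics/w4.png",np.hstack([cv2.resize(p,(400,384)),g])[:,:,::-1])
E
```

```text
19.175 [-106.25   -9.03  352.07] Fjig 0.14 -0.65 0.04
(((551.7230224609375, -28.647911071777344), (13.976776123046875, 54.59051513671875), 66.26408386230469), np.float64(87.17135792267891), 1113)
```

View pics/w4.png

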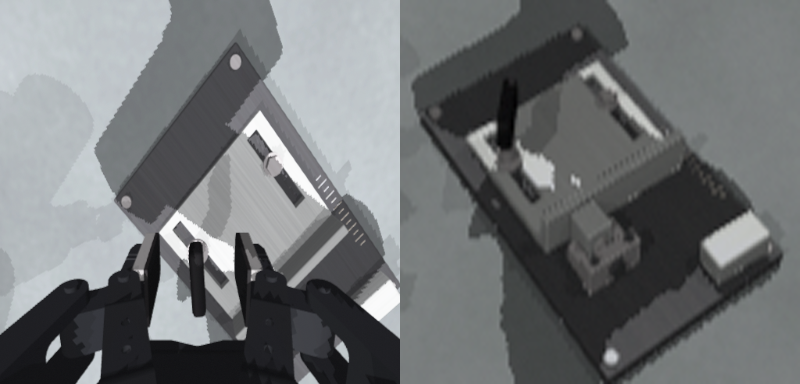

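The pictures show the handle turned by about 71-75°, with its bar now across the jig. The sample stands upright in the nest at scene crop (593,225), touching the fence's front face, and the gripper is clear.

```bash
python3 -c "
from bench import arm
print(arm.job_done())"
```

```text
the job is handed in; nothing more can be done
None
```

I handed the job in at about 19 s of the allowed 67 s, and no pass/fail result came back: the fence pressed the block with about 7 N (estimated from wrist force), the clamp was turned to its stop (torque rose to about 2 N m), and the last picture shows the gripper clear and the block upright in its nest against the fence.

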